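# Load the sloped sampler block in order and clamp it

## Robot

A 6-joint arm with a two-finger parallel gripper is mounted at the origin on the work surface. World frame = base frame: x ahead of the robot, y to its left, z up, the work surface at z = 0. Lengths are in m, angles in rad, forces in N, time in s.
With the tool pointing down it reaches from about 0.425 to 0.95 m from the base axis. Payload 3.5 kg.
Tool frame: the origin (TCP) lies midway between the tips of the shut fingers; the grasp point (between the pads) lies 19 mm behind it; z points along the fingers, y is the line along which they close (so a half turn about z gives the same grasp; the last joint's range is limited). The gripper opens to 85 mm and grips with 20 to 120 N. Pads are 22 mm wide; open, the fingers measure 114 mm over their backs; the gripper's body (76 mm by 85 mm) begins 54 mm behind the grasp point. The pads swing forward as they close: fully open they stand 13 mm farther back than shut.
Start: joints at [-1.353, 0.286, 1.577, -0, 1.279, -0.15], TCP at [0.243, -0.63, 0.231] pointing down, gripper open.
Joint ranges: [-2.77, 2.77], [-0.9, 2.22], [0.21, 2.48], [-1.53, 4.67], [0.24, 2.81], [-2.84, 2.84]. Speed limits (rad/s): [2.79, 2.79, 3.14, 3.14, 3.14, 3.14].

## Interface

Orientations are given as a unit quaternion [x, y, z, w].
In Python, from plant import get_state, read_camera, ctrl gives the robot as it stands.
- The arm moves only by the shell command python3 -m crank 'ROWS' [FORCE]. ROWS is JSON, a list of rows, each a list of 3 entries, a list of its own where there are three numbers: the shift along the tool's x, y, z in mm, then the turn about the tool's z in degrees, then the closure in counts, from 0 (fully open) to 255 (shut). In form: [[[tx, ty, tz], yaw, claw], ...]. A call has 1 to 10 rows; each row is the pose to reach, as a shift and turn from the pose commanded when the call began, along the tool's axes at that moment; what a row does not reach only later rows make up. A row lasts 1/10 s, in which the tool goes at most 50 mm and 8.59 degrees, less where a joint would pass 70% of its speed; a pose out of reach is approached as far as the arm can. A call with a gripper value outside its range is refused whole. The fingers move at their own pace and stop on an object; FORCE is the grip in N (left out, the last holds). Time passes only in rows, so rows that repeat a pose let the fingers close. It gives the time, the measured TCP pose, the force, the opening and the grip force at its end, in the units of the state.
- get_state(): the state, without advancing time (a new reading comes with each control period).
- read_camera(name): name is "scene" or "side" or "wrist"; returns a dict with "frame" (420x560x3 uint8, blue, green, red), "range_z" (420x560 float32, m along the optical axis (not along the pixel's ray), 0 where there is no reading), "vfov" (degrees; the focal length in pixels is half the picture's height over the tangent of half this angle, whatever the lens; pixels are square), "cx", "cy" (the principal point, pixels), "k1" (the pictures are not rectified: a ray, as slopes to the right and down, at radius r is drawn at 1 + k1 r^2 times it, then the intrinsics apply), "origin" and "orientation" of the camera in the world. Camera axes: x right, y down, z forward; pixel columns grow to the right and rows downward; lengths in m; the calibration is good to about 2 mm. A picture is of the moment at which its call begins.
- ctrl.sign_off(): hands the job in; it is judged then, once.
The state is a dict: "time": time; "qpos": joint angles; "dq": joint speeds; "joint_efforts": joint torques, N m; "eef_pos": TCP position; "tcp_rot": TCP orientation; "contact_force": force on the tool from outside, world axes, zero at the start; "wrist_torque": the same for the moment, N m; "opening": opening from 0.0 (shut) to 1.0 (fully open); "finger_force": force on a finger pad.
Only numpy, scipy, OpenCV 4.12 (cv2) and the standard library are available. Lean on these libraries where they do the work, as an engineer would, in place of code of your own. Each camera call takes 0.05 s, during which the arm holds its last target. There are 200 camera calls.

## Task

Load the three amber vials into the sloping sampler block one at a time in pocket order: the tallest into pocket one (one dot), then the middle one into pocket two, then the shortest into pocket three, pressing each down on its stiff seat until you feel it bottom on the stop (the stops are not all set to the same depth) before you load the next, but without ramming it. Then swing the hold-down bar fully down over the caps, and let go; do not knock a vial over or disturb the other things on the bench.

Things in the scene. Friction and masses are not known exactly. Their poses are not given: they have to be found in the camera images.
- vial_tall: the tallest of three amber glass vials with white screw caps, all 28 mm in diameter, straight-sided, the foot tapering to 19 mm over its lowest 8 mm; 95 mm tall, cap 22 mm high, starts standing on the bench; 60 g. Origin at the centre of its underside, z up along its axis.
- pocket1 (a point): mouth centre of pocket 1 (1 black dot on either side of it): round hole 32 mm across, sharp-edged. z points out of the pocket along its bore, y along the row from pocket 1 to 3, x up the slope. The tallest vial belongs here: fully home, its underside is 50 to 60 mm deep (its cap top 45 to 35 mm proud of the face), wherever the stop is set.
- seat1 (a joint): how far the sliding seat in pocket 1 has been pushed down, m: 0 to 0.004 at the start, 0.012 on its hard stop. Where the stop lies is set differently in each pocket, within 5 mm, and must be felt for. Stiff, no spring: 4 to 6 N along the bore moves the seat.
- vial_mid: the middle of three amber glass vials with white screw caps, all 28 mm in diameter, straight-sided, the foot tapering to 19 mm over its lowest 8 mm; 80 mm tall, cap 22 mm high, starts standing on the bench; 60 g. Origin at the centre of its underside, z up along its axis.
- pocket2 (a point): mouth centre of pocket 2 (2 black dots on either side of it): round hole 32 mm across, sharp-edged. z points out of the pocket along its bore, y along the row from pocket 1 to 3, x up the slope. The middle vial belongs here: fully home, its underside is 35 to 45 mm deep (its cap top 45 to 35 mm proud of the face), wherever the stop is set.
- seat2 (a joint): how far the sliding seat in pocket 2 has been pushed down, m: 0 to 0.004 at the start, 0.012 on its hard stop. Where the stop lies is set differently in each pocket, within 5 mm, and must be felt for. Stiff, no spring: 4 to 6 N along the bore moves the seat.
- vial_short: the shortest of three amber glass vials with white screw caps, all 28 mm in diameter, straight-sided, the foot tapering to 19 mm over its lowest 8 mm; 66 mm tall, cap 22 mm high, starts standing on the bench; 60 g. Origin at the centre of its underside, z up along its axis.
- pocket3 (a point): mouth centre of pocket 3 (3 black dots on either side of it): round hole 32 mm across, sharp-edged. z points out of the pocket along its bore, y along the row from pocket 1 to 3, x up the slope. The shortest vial belongs here: fully home, its underside is 21 to 31 mm deep (its cap top 45 to 35 mm proud of the face), wherever the stop is set.
- seat3 (a joint): how far the sliding seat in pocket 3 has been pushed down, m: 0 to 0.004 at the start, 0.012 on its hard stop. Where the stop lies is set differently in each pocket, within 5 mm, and must be felt for. Stiff, no spring: 4 to 6 N along the bore moves the seat.
- rack: the aluminium sampler block on a grey base. Its top face, 90 mm (slope) by 190 mm (row), leans 30 degrees towards the robot; its centre, the mouth of pocket 2, is 90 mm straight above this origin (on the bench). Pockets 62 mm apart along y. In each a stiff sliding rubber seat stands raised 8 to 12 mm above its hard stop.
- bar (a joint): angle of the hold-down bar, rad: 0 shut (lying across above the caps, 1 to 12 mm clear of them), about 2.3 to 2.55 open, thrown back behind the pockets. Stiff hinge, stays where left; about 3 to 5 N at the bar moves it.
- bar_grip (a point): middle of the black sleeve (14 mm in diameter, 52 mm long) on the end of the hold-down bar that sticks out past pocket 3; the bar is a 10 mm steel rod parallel to the row, on two 70 mm arms 101 mm either side of the middle pocket. Shut, its axis is 51.5 mm above the face, over the row of pockets, 138 mm from pocket 2.
- bar_hinge (a point): point on the hinge axis of the hold-down bar level with the sleeve, 70 mm from it; 70 mm up the slope from the line of the pockets' centres and 51.5 mm above the plane of the face. The axis runs along the row.
- waste_jar: big white plastic jar, 100 mm across, 150 mm tall; bystander, leave alone. Origin at the centre of its underside.
- reagent: glass bottle with blue cap, 64 mm across, 130 mm tall; bystander, leave alone. Origin at the centre of its underside.
- beaker: open glass beaker, 60 mm across, 60 mm tall; bystander, leave alone. Origin at the centre of its underside.
- pot: squat white lidded pot, 44 mm across, 40 mm tall (not a vial); bystander, leave alone. Origin at the centre of its underside.
- marker: black marker pen lying on the bench, 12 mm thick, 130 mm long; bystander, leave alone. Origin under its middle, x along the pen.
- tip_box: fixed grey box of pipette tips, 120 x 85 mm, 50 mm tall; bystander. Origin at the centre of its underside.

How it is judged:
By the outcome, as a careful person would: the job done as asked, in the order asked, and still so for the second after the job is handed in, with the robot touching nothing.
It also fails if it takes over 72 s, if anything falls off the work surface, if the arm or the gripper's body presses on something with over 40 N, if the wrist force passes 120 N, or if a joint passes its speed limit or range.

## Working session

There is one attempt and no reset: what is moved stays moved. The work goes in short steps, Python scripts to look and compute and a shell command to move; the robot and the scene stay as the last step left them, time stands still between calls to the robot, and variables do not carry over. Pictures are saved under pics/ and viewed, at most 10 in all, crops included, and the job is handed in when it is done.

```bash
ls; mkdir -p pics; python3 - <<'E'
from plant import get_state, read_camera
import cv2,numpy as np
s=get_state();print(s)
for n in("scene","side"):
    c=read_camera(n);cv2.imwrite(f"pics/{n}0.png",c["frame"]);np.savez(f"pics/{n}0.npz",**{k:v for k,v in c.items()})
    print(n,{k:v for k,v in c.items() if k not in("frame","range_z")})
E
```

```text
pics
{'time': 0.0, 'qpos': array([-1.35298692e+00,  2.87197375e-01,  1.57819176e+00,  1.44224314e-05,
        1.27858425e+00, -1.49999237e-01]), 'dq': array([ 0.00092167, -0.00046946,  0.00119722,  0.00215969, -0.00022921,
        0.00071868]), 'joint_efforts': array([ 4.47328066e-04, -4.05979657e+01, -2.92623675e+01, -1.04531882e-04,
        5.85269489e-03,  2.34956396e-06]), 'eef_pos': array([ 0.24259804, -0.62919132,  0.22991804]), 'tcp_rot': array([ 9.83136892e-01,  1.82867261e-01, -3.34526065e-05, -1.18991469e-03]), 'contact_force': array([ 0.41246246, -0.35642758,  0.95278245]), 'wrist_torque': array([ 0.01808615, -0.02280263, -0.00607927]), 'finger_force': 0.0, 'opening': 0.9988926566601004}
scene {'vfov': 46.158133626449136, 'cx': 282.78684381878725, 'cy': 211.86348873508484, 'k1': -0.13202542589546498, 'origin': array([ 0.98336435, -0.64567152,  1.09928185]), 'orientation': array([ 0.90368339,  0.25700196, -0.08620351, -0.3314744 ])}
side {'vfov': 57.19695391421744, 'cx': 283.3411849770978, 'cy': 214.8881311036429, 'k1': -0.009386133650996255, 'origin': array([0.04963294, 0.77417323, 0.90952158]), 'orientation': array([-0.27872883,  0.86879123, -0.38713891,  0.13279871])}
```

View pics/scene0.png

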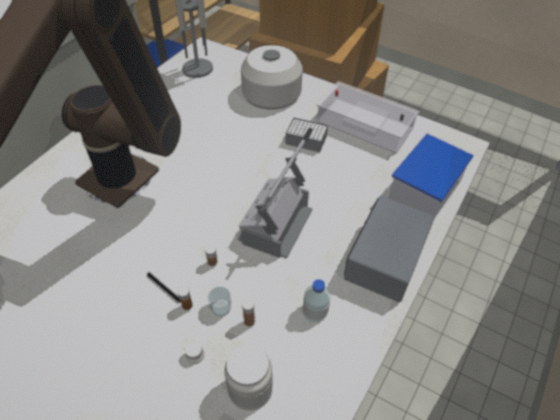

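View pics/side0.png

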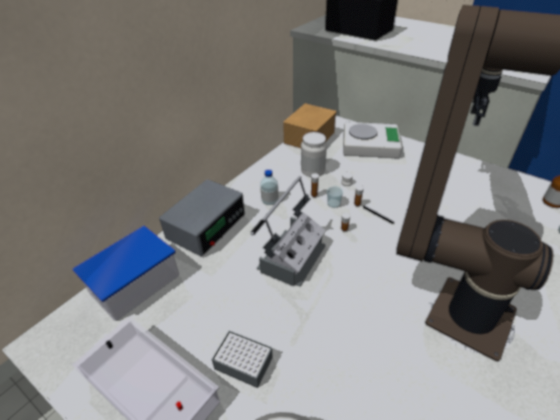

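```bash
cat > h.py <<'E'
import numpy as np,cv2
from scipy.spatial.transform import Rotation as R
from plant import get_state, read_camera
def load(n): return dict(np.load(f"pics/{n}.npz"))
def snap(n,tag):
    c=read_camera(n);np.savez(f"pics/{tag}.npz",**c);return c
def intr(c):
    h,w=c["frame"].shape[:2];f=h/2/np.tan(np.radians(float(c["vfov"]))/2);return f,float(c["cx"]),float(c["cy"]),float(c["k1"])
def rays(c,uv):
    f,cx,cy,k=intr(c);d=(np.atleast_2d(uv).astype(float)-[cx,cy])/f;s=d.copy()
    for _ in range(20): s=d/(1+k*(s**2).sum(1,keepdims=True))
    return np.c_[s,np.ones(len(s))]   # camera frame, z=1
def cast(c,uv,z):
    d=rays(c,uv)@R.from_quat(c["orientation"]).as_matrix().T;o=c["origin"]
    return o+d*((z-o[2])/d[:,2])[:,None]
def cloud(c):
    h,w=c["frame"].shape[:2];uu,vv=np.meshgrid(np.arange(w),np.arange(h))
    r=rays(c,np.c_[uu.ravel(),vv.ravel()]);P=(r*c["range_z"].reshape(-1,1))@R.from_quat(c["orientation"]).as_matrix().T+c["origin"]
    P[c["range_z"].ravel()<=0]=np.nan
    return P.reshape(h,w,3)
def proj(c,P):
    f,cx,cy,k=intr(c);p=(np.atleast_2d(P)-c["origin"])@R.from_quat(c["orientation"]).as_matrix();s=p[:,:2]/p[:,2:]
    return s*(1+k*(s**2).sum(1,keepdims=True))*f+[cx,cy]
E
python3 - <<'E'
from h import *
for n,boxes in(("scene0",[(195,235,230,270),(172,280,198,315),(238,290,262,330)]),("side0",[(302,168,326,202),(348,180,370,210),(335,208,357,234)])):
    c=load(n);P=cloud(c);hsv=cv2.cvtColor(c["frame"],cv2.COLOR_BGR2HSV)
    for x0,y0,x1,y1 in boxes:
        q=P[y0:y1,x0:x1].reshape(-1,3);H=hsv[y0:y1,x0:x1].reshape(-1,3)
        am=(H[:,1]>90)&(H[:,0]<25)
        t=q[(q[:,2]>.02)];top=t[t[:,2]>np.nanpercentile(t[:,2],95)-.006]
        print(n,(x0,y0),"amber",am.sum(),np.nanmedian(q[am],0).round(3),"top",np.nanmean(top,0).round(4),len(top),"maxz",np.nanpercentile(t[:,2],97).round(3))
    # rack face
    x0,y0,x1,y1=(235,140,320,255) if n=="scene0" else (255,170,335,285)
    q=P[y0:y1,x0:x1].reshape(-1,3);q=q[np.isfinite(q[:,0])&(q[:,2]>.055)&(q[:,2]<.125)]
    rng=np.random.default_rng(0);best=None
    for _ in range(3000):
        a=q[rng.choice(len(q),3,False)];nn=np.cross(a[1]-a[0],a[2]-a[0]);l=np.linalg.norm(nn)
        if l<1e-7: continue
        nn/=l;nn*=np.sign(nn[2])
        if abs(nn[2]-np.cos(np.pi/6))>.06: continue
        m=abs((q-a[0])@nn)<.002
        if best is None or m.sum()>best.sum(): best=m
    g=q[best];m0=g.mean(0);nn=np.linalg.svd(g-m0)[2][2];nn*=np.sign(nn[2])
    print("face n",nn.round(3),"mean",m0.round(4),len(g),"z range",g[:,2].min(),g[:,2].max())
    ups=np.array([0,0,1])-nn*nn[2];ups/=np.linalg.norm(ups);row=np.cross(nn,ups)
    a=(g-m0)@ups;b=(g-m0)@row
    ca,cb=[(np.percentile(v,1)+np.percentile(v,99))/2 for v in(a,b)]
    print("ext",np.percentile(a,[1,99]),np.percentile(b,[1,99]),"ups",ups.round(3),"row",row.round(3),"centre",(m0+ca*ups+cb*row).round(4))
    cr=cv2.resize(c["frame"][y0:y1,x0:x1],None,fx=4,fy=4,interpolation=cv2.INTER_CUBIC);cv2.imwrite(f"pics/rack_{n}.png",cr)
a=cv2.imread("pics/rack_scene0.png");b=cv2.imread("pics/rack_side0.png");h=max(a.shape[0],b.shape[0])
f=lambda i:cv2.copyMakeBorder(i,0,h-i.shape[0],0,0,cv2.BORDER_CONSTANT)
cv2.imwrite("pics/rack.png",np.hstack([f(a),f(b)]))
print(h)
E
```

```text
scene0 (195, 235) amber 31 [ 0.457 -0.113  0.03 ] top [ 0.4509 -0.1035  0.0673] 72 maxz 0.07
scene0 (172, 280) amber 69 [ 0.484 -0.252  0.035] top [ 0.476  -0.2455  0.0801] 98 maxz 0.083
scene0 (238, 290) amber 61 [ 0.64  -0.21   0.048] top [ 0.6319 -0.1983  0.095 ] 99 maxz 0.097
face n [-0.49  -0.067  0.869] mean [0.4931 0.0946 0.0918] 755 z range 0.06761481426470661 0.12343111490203207
ext [-0.04578623  0.05663635] [-0.09469412  0.09443604] ups [0.861 0.119 0.495] row [-0.136  0.991  0.   ] centre [0.4978 0.0951 0.0945]
side0 (302, 168) amber 63 [ 0.624 -0.187  0.043] top [0.5488 0.0045 0.204 ] 21 maxz 0.201
side0 (348, 180) amber 51 [ 0.468 -0.231  0.032] top [ 0.4725 -0.2402  0.0806] 40 maxz 0.084
side0 (335, 208) amber 36 [ 0.442 -0.09   0.027] top [ 0.4475 -0.1     0.0667] 42 maxz 0.07
face n [-0.496 -0.067  0.866] mean [0.4917 0.1029 0.0914] 1009 z range 0.06719919987536827 0.12328765097607597
ext [-0.04486833  0.04401342] [-0.09929069  0.08883419] ups [0.858 0.116 0.5  ] row [-0.134  0.991  0.   ] centre [0.492  0.0977 0.0912]
460
```

View pics/rack.png

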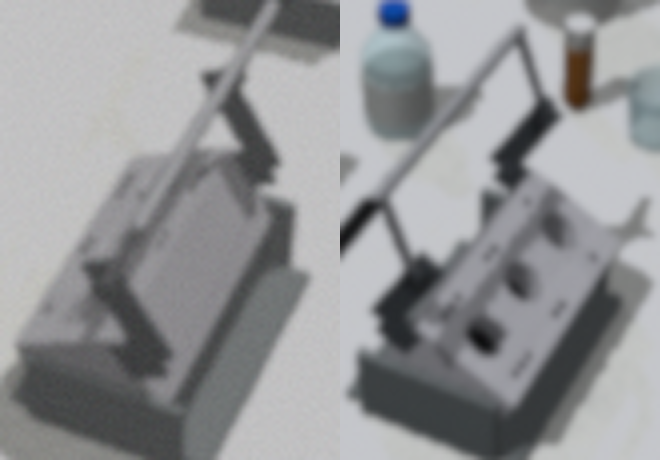

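Side-view crop: pockets run along the face, with three dots at the near-left pocket (sleeve end, +y) and one dot at the far right. The vials stand at about (0.630,-0.196) tall, (0.474,-0.243) mid and (0.449,-0.102) short. The tool stays vertical, so I'll keep its y along the row throughout.

```bash
python3 -m crank '[[[517,-265,0],13.4,0],[[517,-265,0],13.4,0],[[517,-265,0],13.4,0],[[517,-265,0],13.4,0],[[517,-265,0],13.4,0],[[517,-265,0],13.4,0],[[517,-265,0],13.4,0],[[517,-265,0],13.4,0],[[517,-265,0],13.4,0],[[517,-265,0],13.4,0]]' 30; python3 - <<'E'
from h import *
c=load("scene0")
for n,uv,z in(("beaker",(220,300),.03),("jar",(248,372),.08),("reagent",(316,300),.06),("pot",(194,352),.02),("pen",(148,273),.006),("pen2",(180,298),.006)): print(n,cast(c,uv,z)[0].round(3))
s=get_state();print(R.from_quat(s["tcp_rot"]).as_matrix().round(4),s["qpos"].round(3))
c=snap("wrist","w0");cv2.imwrite("pics/w0.png",c["frame"]);print(c["origin"],c["vfov"])
E
```

```text
time: 1.1
eef_pos: [0.5768, -0.2551, 0.2308]
tcp_rot: [0.998, 0.067, -0.0, -0.0]
contact_force: [0.3, -0.7, 0.4]
opening: 0.996
finger_force: 0.0
beaker [ 0.545 -0.196  0.03 ]
jar [ 0.72  -0.329  0.08 ]
reagent [ 0.753 -0.086  0.06 ]
pot [ 0.571 -0.338  0.02 ]
pen [ 0.326 -0.223  0.006]
pen2 [ 0.445 -0.236  0.006]
[[ 9.910e-01  1.336e-01 -7.000e-04]
 [ 1.336e-01 -9.910e-01  3.000e-04]
 [-6.000e-04 -4.000e-04 -1.000e+00]] [-0.577  0.191  1.691 -0.     1.26   0.86 ]
[ 0.65081058 -0.24550763  0.37326077] 63.93801929149057
```

View pics/w0.png

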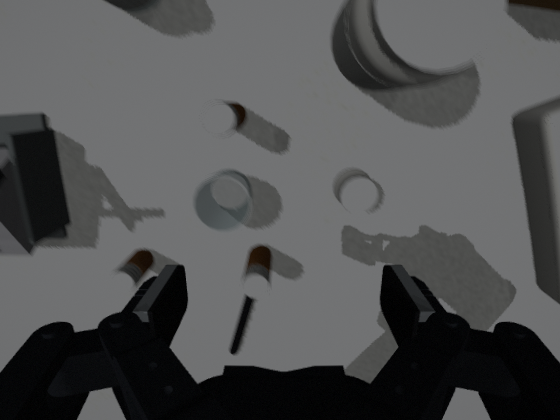

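Wrist view: tall cap at about (221,118), mid cap (257,285), short cap (130,272), beaker (225,200) and pot (357,192).

```bash
cat >> h.py <<'E'
def cap(c,xy,zt,r=.022):
    P=cloud(c).reshape(-1,3);m=(np.hypot(P[:,0]-xy[0],P[:,1]-xy[1])<r)&(abs(P[:,2]-zt)<.004)
    q=P[m][:,:2].astype(np.float32)
    return (np.array(cv2.minEnclosingCircle(q)[0]).round(4),round(cv2.minEnclosingCircle(q)[1],4),q.mean(0).round(4),P[m][:,2].mean().round(4),m.sum()) if m.sum()>5 else None
E
python3 - <<'E'
from h import *
c=load("w0")
for n,uv,z in(("tall",(221,118),.095),("mid",(257,285),.08),("short",(130,272),.066)):
    p=cast(c,uv,z)[0];print(n,p.round(4),cap(c,p,z))
E
```

```text
tall [ 0.6332 -0.1973  0.095 ] (array([ 0.6305, -0.1967]), 0.0139, array([ 0.6308, -0.1971], dtype=float32), np.float64(0.0947), np.int64(900))
mid [ 0.4774 -0.2428  0.08  ] (array([ 0.4744, -0.2429]), 0.0141, array([ 0.475 , -0.2429], dtype=float32), np.float64(0.0795), np.int64(555))
short [ 0.4651 -0.1099  0.066 ] (array([ 0.4508, -0.1036]), 0.0133, array([ 0.4535, -0.1048], dtype=float32), np.float64(0.0654), np.int64(320))
```

```bash
python3 -m crank '[[[61,-51,0],0,0],[[61,-51,0],0,0],[[61,-51,50],0,40],[[61,-51,100],0,40],[[61,-51,150],0,40],[[61,-51,163],0,40],[[61,-51,163],0,40],[[61,-51,163],0,40]]' 30; python3 -m crank '[[[0,0,0],0,200],[[0,0,0],0,200],[[0,0,0],0,200],[[0,0,0],0,200],[[0,0,0],0,200],[[0,0,0],0,200]]' 30
```

```text
time: 1.95
eef_pos: [0.6311, -0.1992, 0.0708]
tcp_rot: [0.998, 0.067, 0.002, 0.001]
contact_force: [0.2, -0.5, 0.3]
opening: 0.844
finger_force: 0.0
time: 2.55
eef_pos: [0.6308, -0.1986, 0.0706]
tcp_rot: [0.998, 0.067, 0.001, 0.001]
contact_force: [-0.3, 1.7, 5.7]
opening: 0.315
finger_force: 29.4
```

```bash
python3 -m crank '[[[0,0,-50],0,200],[[0,0,-100],0,200],[[-30,-50,-130],0,200],[[-154,-252,-130],0,200],[[-154,-252,-130],0,200],[[-154,-252,-130],0,200],[[-154,-252,-130],0,200],[[-154,-252,-130],0,200],[[-154,-252,-130],0,200]]' 30;  python3 - <<'E'
from h import *
s=get_state();print(s["eef_pos"],s["tcp_rot"])
c=snap("wrist","w1");cv2.imwrite("pics/w1.png",c["frame"])
E
```

```text
time: 3.45
eef_pos: [0.4393, 0.0343, 0.1972]
tcp_rot: [0.998, 0.069, -0.001, -0.001]
contact_force: [-0.6, -0.2, -1.4]
opening: 0.314
finger_force: 30.2
[0.43932936 0.03430442 0.19719094] [ 9.97606203e-01  6.91346302e-02 -1.28618907e-03 -7.82422067e-04]
```

View pics/w1.png

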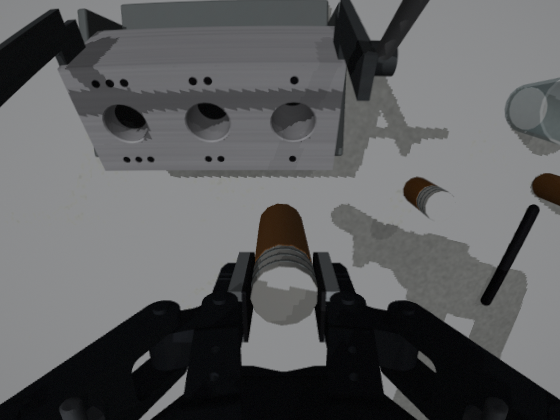

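Wrist view shows mouths p1 (294,120), p2 (208,121) and p3 (127,122), the dots above and below them, the tall vial held upright, and the short cap near (437,205).

```bash
python3 - <<'E'
from h import *
c=load("w1");P=cloud(c);g=cv2.cvtColor(c["frame"],cv2.COLOR_BGR2GRAY)
roi=np.zeros_like(g);roi[68:168,85:312]=1
n,l,st,ce=cv2.connectedComponentsWithStats(((g<45)&(roi>0)).astype(np.uint8))
# plane fit near face
q=P[70:165,100:320].reshape(-1,3);q=q[np.isfinite(q[:,0])]
n0=np.array([-.4955,-.067,.866]);p0=np.array([.494,.097,.09])
for k in range(6):
    m=abs((q-p0)@n0)<(.008 if k<2 else .003);gq=q[m];p0=gq.mean(0);n0=np.linalg.svd(gq-p0,full_matrices=False)[2][2];n0*=np.sign(n0[2])
print("n",n0.round(4),m.sum())
def onpl(uv):
    d=rays(c,uv)@R.from_quat(c["orientation"]).as_matrix().T;o=c["origin"];return o+d*(((p0-o)@n0)/(d@n0))[:,None]
D=[]
for i in range(1,n):
    if 8<st[i,4]<120: w=onpl(ce[i])[0];D.append(w);print(ce[i].round(1),st[i,4],w.round(4))
print("p guess",onpl([(294,120),(208,121),(127,122)]).round(4))
print("short",cap(c,(.4495,-.1035),.066))
# bar points
for nm in("scene0","side0"):
    Q=cloud(load(nm)).reshape(-1,3);b=Q[(Q[:,2]>.2)&(Q[:,2]<.27)&(Q[:,0]>.45)&(Q[:,0]<.65)&(Q[:,1]>-.05)&(Q[:,1]<.3)];
    for y in(0,.04,.08,.12,.16,.2,.24): t=b[abs(b[:,1]-y)<.015];print(nm,y,len(t),np.median(t,0).round(4) if len(t) else "")
E
```

```text
n [-0.4966 -0.0679  0.8653] 17306
[207.4  80.6] 47 [0.5213 0.0958 0.1063]
[293.9  80. ] 43 [0.5291 0.0394 0.1064]
[123.7  82.5] 44 [0.5134 0.1523 0.1063]
[192.2  80.9] 44 [0.5198 0.1059 0.1063]
[95.4 83.6] 51 [0.5106 0.1723 0.1062]
[109.3  83.1] 46 [0.512  0.1624 0.1062]
[292.4 103.9] 41 [0.5139 0.0379 0.0976]
[308.8 113. ] 39 [0.5093 0.0254 0.094 ]
[272.5 118.2] 11 [0.5021 0.0504 0.0918]
[126.4 159. ] 25 [0.4541 0.1643 0.0732]
[138.3 159. ] 24 [0.4554 0.1544 0.0732]
[150.3 159. ] 24 [0.4567 0.1446 0.0731]
[208.2 158.5] 26 [0.4632 0.0977 0.0732]
[220.5 158.4] 28 [0.4647 0.0879 0.0732]
[292.  158.2] 27 [0.4725 0.0316 0.0733]
p guess [[0.5029 0.035  0.091 ]
 [0.4938 0.0966 0.0907]
 [0.4857 0.1564 0.0907]]
short (array([ 0.4489, -0.1015]), 0.0145, array([ 0.4489, -0.101 ], dtype=float32), np.float64(0.0659), np.int64(787))
scene0 0 54 [0.5594 0.0024 0.234 ]
scene0 0.04 42 [0.5592 0.038  0.2405]
scene0 0.08 39 [0.5526 0.0794 0.2405]
scene0 0.12 39 [0.5475 0.1202 0.2406]
scene0 0.16 30 [0.5426 0.1575 0.2412]
scene0 0.2 35 [0.5368 0.2019 0.2395]
scene0 0.24 43 [0.5313 0.2398 0.2412]
side0 0 39 [0.5559 0.0065 0.2233]
side0 0.04 24 [0.555  0.0405 0.2406]
side0 0.08 28 [0.5492 0.0818 0.2411]
side0 0.12 29 [0.5447 0.1193 0.2409]
side0 0.16 31 [0.5383 0.159  0.2411]
side0 0.2 66 [0.5299 0.2047 0.2337]
side0 0.24 52 [0.5265 0.2406 0.242 ]
```

```bash
python3 -m crank '[[[59,7,0],0,200],[[59,7,0],0,200],[[59,7,15],0,200],[[59,7,30],0,200],[[59,7,30],0,200],[[59,7,30],0,200]]'; python3 -m crank '[[[0,0,5],0,200],[[0,0,10],0,200],[[0,0,10],0,200]]'
```

```text
time: 4.1
eef_pos: [0.5015, 0.0316, 0.1672]
tcp_rot: [0.998, 0.067, -0.001, -0.0]
contact_force: [0.0, -0.5, -1.0]
opening: 0.313
finger_force: 30.2
time: 4.4
eef_pos: [0.5018, 0.032, 0.1576]
tcp_rot: [0.998, 0.067, -0.001, -0.0]
contact_force: [-1.6, 1.3, -1.4]
opening: 0.315
finger_force: 30.2
```

```bash
python3 -m crank '[[[-3,-4,0],0,200],[[-3,-4,4],0,200],[[-3,-4,8],0,200],[[-3,-4,8],0,200]]'
```

```text
time: 4.8
eef_pos: [0.4988, 0.0354, 0.1496]
tcp_rot: [0.998, 0.067, -0.0, -0.0]
contact_force: [-0.3, -0.2, -0.1]
opening: 0.311
finger_force: 30.2
```

```bash
python3 -m crank '[[[-7,0,0],0,200],[[-14,0,1],0,200],[[-20,0,2],0,200],[[-20,0,2],0,200]]' 22; python3 -m crank '[[[-7,0,2],0,200],[[-13,0,4],0,200],[[-19,0,6],0,200],[[-19,0,6],0,200]]' 22;  python3 - <<'E'
from h import *
c=snap("side","s2");cv2.imwrite("pics/s2.png",cv2.resize(c["frame"][130:290,250:410],None,fx=3,fy=3,interpolation=cv2.INTER_CUBIC))
c=snap("wrist","w2");cv2.imwrite("pics/w2.png",c["frame"])
E
```

```text
time: 5.2
eef_pos: [0.4799, 0.0327, 0.1497]
tcp_rot: [0.998, 0.067, 0.002, 0.0]
contact_force: [2.0, 1.3, 3.7]
opening: 0.316
finger_force: 29.6
time: 5.6
eef_pos: [0.4605, 0.0299, 0.1434]
tcp_rot: [0.998, 0.067, 0.001, 0.0]
contact_force: [1.4, 1.5, 6.7]
opening: 0.312
finger_force: 30.8
```

View pics/w2.png

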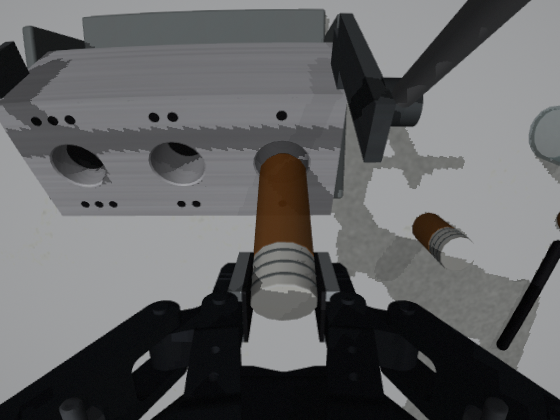

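The wrist view shows the tall vial leaning along the bore with its foot in the one-dot mouth at about (281,155). Next I slide it down the bore.

```bash
python3 -m crank '[[[3,0,5],0,200],[[6,0,10],0,200],[[8,0,14],0,200],[[8,0,14],0,200]]'; python3 -m crank '[[[3,0,5],0,200],[[6,0,10],0,200],[[8,0,14],0,200],[[8,0,14],0,200]]'
```

```text
time: 6.1
eef_pos: [0.4684, 0.0311, 0.1277]
tcp_rot: [0.998, 0.067, -0.0, 0.0]
contact_force: [2.3, 2.1, 2.0]
opening: 0.316
finger_force: 30.2
time: 6.5
eef_pos: [0.4765, 0.0323, 0.1133]
tcp_rot: [0.998, 0.067, -0.0, -0.0]
contact_force: [4.6, 1.6, -0.8]
opening: 0.316
finger_force: 30.0
```

```bash
for i in 1 2 3; do python3 -m crank '[[[1,0,1.7],0,200],[[1,0,1.7],0,200]]' | egrep 'eef|contact|finger'; done
```

```text
eef_pos: [0.4773, 0.0324, 0.1123]
contact_force: [3.3, 0.4, -0.5]
finger_force: 30.2
eef_pos: [0.4783, 0.0325, 0.1108]
contact_force: [2.9, 1.1, 1.7]
finger_force: 30.3
eef_pos: [0.4792, 0.0327, 0.1093]
contact_force: [0.8, 0.3, 3.8]
finger_force: 30.5
```

```bash
for i in 1 2 3 ; do python3 -m crank '[[[1,0,1.7],0,200],[[1,0,1.7],0,200]]' | egrep 'eef|contact|finger'; done
```

```text
eef_pos: [0.4802, 0.0328, 0.1078]
contact_force: [0.2, 1.5, 4.1]
finger_force: 30.6
eef_pos: [0.4812, 0.0329, 0.1061]
contact_force: [-0.5, 1.7, 5.2]
finger_force: 30.6
eef_pos: [0.4821, 0.033, 0.1044]
contact_force: [0.7, 0.8, 4.5]
finger_force: 30.6
```

```bash
for i in 1 2 ; do python3 -m crank '[[[1,0,1.7],0,200],[[1,0,1.7],0,200]]' | egrep 'eef|contact|finger'; done; for i in 1 2 ; do python3 -m crank '[[[0.5,0,0.9],0,200],[[0.5,0,0.9],0,200]]' | egrep 'eef|contact|finger'; done;
```

```text
eef_pos: [0.4831, 0.0332, 0.1027]
contact_force: [-0.7, 1.1, 5.7]
finger_force: 30.6
eef_pos: [0.4841, 0.0333, 0.101]
contact_force: [0.6, 1.2, 4.8]
finger_force: 30.6
eef_pos: [0.4843, 0.0333, 0.1008]
contact_force: [-3.3, 1.7, 9.7]
finger_force: 31.1
eef_pos: [0.4845, 0.0333, 0.1008]
contact_force: [-7.4, 0.7, 16.0]
finger_force: 31.6
```

```bash
python3 -m crank '[[[-0.7,0,-1.2],0,200],[[-0.7,0,-1.2],0,130],[[-0.7,0,-1.2],0,130],[[-0.7,0,-1.2],0,130]]'; python3 -m crank '[[[0,0,-15],0,130],[[0,0,-50],0,130],[[0,0,-100],0,130],[[0,20,-100],0,60],[[-48,272,-100],0,60],[[-48,272,-100],0,40],[[-48,272,-100],0,40],[[-48,272,-100],0,40],[[-48,272,-100],0,40],[[-48,272,-100],0,40]]' 30
python3 - <<'E'
from h import *
c=snap("side","s3");P=cloud(c).reshape(-1,3)
n=np.array([-.4966,-.0679,.8653]);u=np.array([.859,.119,.4985]);p1=np.array([.5008,.0355,.0899])
d=P-p1;h=d@n;a=d@u;b=d@np.cross(n,u);m=(abs(a)<.03)&(abs(b)<.025)&(h>.015)&(h<.07);print(m.sum(),np.percentile(h[m],[50,90,97]),a[m].mean(),b[m].mean())
E
```

```text
time: 8.9
eef_pos: [0.4834, 0.0334, 0.0989]
tcp_rot: [0.998, 0.067, -0.002, -0.0]
contact_force: [-0.2, 0.0, -0.2]
opening: 0.489
finger_force: 0.0
time: 9.9
eef_pos: [0.4723, -0.2472, 0.1996]
tcp_rot: [0.998, 0.064, -0.001, 0.0]
contact_force: [1.6, 0.6, 0.5]
opening: 0.841
finger_force: 0.0
102 [0.03875967 0.04339083 0.04434352] -0.001499915085060778 0.006146201061673254
```

```bash
python3 -m crank '[[[3,-4,0],0,40],[[3,-4,50],0,40],[[3,-4,100],0,40],[[3,-4,143],0,40],[[3,-4,143],0,40],[[3,-4,143],0,40]]'; python3 -m crank '[[[0,0,0],0,200],[[0,0,0],0,200],[[0,0,0],0,200],[[0,0,0],0,200],[[0,0,0],0,200]]' 30
```

```text
time: 10.55
eef_pos: [0.4759, -0.2364, 0.0572]
tcp_rot: [0.998, 0.068, -0.001, -0.001]
contact_force: [0.4, 0.5, 0.5]
opening: 0.842
finger_force: 0.0
time: 11.05
eef_pos: [0.4773, -0.2394, 0.0596]
tcp_rot: [0.998, 0.067, 0.002, 0.001]
contact_force: [0.5, 1.0, 6.8]
opening: 0.317
finger_force: 29.4
```

```bash
python3 -m crank '[[[0,0,0],0,140],[[0,0,0],0,140],[[-2,0,6],0,140],[[-2,0,6],0,140],[[-2,0,6],0,200],[[-2,0,6],0,200],[[-2,0,6],0,200],[[-2,0,6],0,200]]'; python3 -m crank '[[[0,0,-50],0,200],[[0,0,-100],0,200],[[0,-20,-135],0,200],[[-32,-330,-135],0,200],[[-32,-330,-135],0,200],[[-32,-330,-135],0,200],[[-32,-330,-135],0,200],[[-32,-330,-135],0,200],[[-32,-330,-135],0,200],[[-32,-330,-135],0,200]]'
```

```text
time: 11.85
eef_pos: [0.4738, -0.2384, 0.051]
tcp_rot: [0.998, 0.067, -0.0, -0.0]
contact_force: [-0.2, -0.5, -0.9]
opening: 0.316
finger_force: 29.8
time: 12.85
eef_pos: [0.3962, 0.0879, 0.186]
tcp_rot: [0.998, 0.069, -0.0, -0.001]
contact_force: [-1.5, -0.6, -0.7]
opening: 0.32
finger_force: 30.0
```

```bash
python3 -m crank '[[[40,4,0],0,200],[[80,4,0],0,200],[[94,4,0],0,200],[[94,4,15],0,200],[[94,4,30],0,200],[[94,4,30],0,200],[[94,4,30],0,200]]'
```

```text
time: 13.55
eef_pos: [0.4917, 0.0925, 0.156]
tcp_rot: [0.998, 0.067, -0.0, 0.0]
contact_force: [-0.4, 0.4, -0.6]
opening: 0.319
finger_force: 30.0
```

```bash
python3 -m crank '[[[-2,-4,0],0,200],[[-2,-4,10],0,200],[[-2,-4,18],0,200],[[-2,-4,18],0,200]]'; python3 -m crank '[[[0,0,4],0,200],[[0,0,8],0,200],[[0,0,8],0,200]]'
```

```text
time: 13.95
eef_pos: [0.488, 0.0966, 0.1364]
tcp_rot: [0.998, 0.067, -0.002, -0.0]
contact_force: [-0.4, 0.8, -0.8]
opening: 0.319
finger_force: 30.1
time: 14.25
eef_pos: [0.4893, 0.097, 0.1299]
tcp_rot: [0.998, 0.067, 0.0, -0.001]
contact_force: [0.3, 2.0, -0.7]
opening: 0.32
finger_force: 29.4
```

```bash
python3 -m crank '[[[-7,0,0],0,200],[[-13,0,0.5],0,200],[[-19,0,2],0,200],[[-24,0,4],0,200],[[-28,0,6],0,200],[[-28,0,6],0,200]]' 22; python3 -m crank '[[[3,0,5],0,200],[[4.5,0,7.8],0,200],[[4.5,0,7.8],0,200]]'
```

```text
time: 14.85
eef_pos: [0.463, 0.0927, 0.127]
tcp_rot: [0.998, 0.067, 0.003, 0.0]
contact_force: [1.5, 1.1, 8.9]
opening: 0.315
finger_force: 26.5
time: 15.15
eef_pos: [0.4678, 0.0936, 0.1183]
tcp_rot: [0.998, 0.067, 0.003, -0.0]
contact_force: [2.4, 0.8, 5.2]
opening: 0.319
finger_force: 26.2
```

```bash
python3 - <<'E'
from h import *
c=snap("wrist","w4");cv2.imwrite("pics/w4.png",c["frame"])
E
```

```text
(no output)
```

View pics/w4.png

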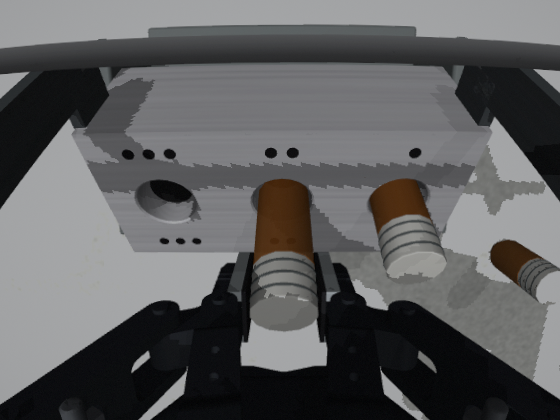

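The tall vial is seated at about (405,230), and the middle vial is leaning into the two-dot pocket at about (283,190). Next I press it.

```bash
python3 -m crank '[[[2,0,3.5],0,200],[[4,0,7],0,200],[[4,0,7],0,200]]'| egrep 'eef|contact'; for i in 1 2 3 4 ; do python3 -m crank '[[[1,0,1.7],0,200],[[1,0,1.7],0,200]]' | egrep 'eef|contact'; done
```

```text
eef_pos: [0.4711, 0.0941, 0.1105]
contact_force: [3.6, 1.7, 4.1]
eef_pos: [0.4718, 0.0942, 0.1092]
contact_force: [1.7, 1.6, 7.1]
eef_pos: [0.4727, 0.0943, 0.1076]
contact_force: [1.7, 2.5, 8.0]
eef_pos: [0.4737, 0.0945, 0.1059]
contact_force: [1.4, 0.7, 7.0]
eef_pos: [0.4746, 0.0946, 0.1042]
contact_force: [1.1, 2.2, 7.8]
```

```bash
for i in 1 2 ; do python3 -m crank '[[[1,0,1.7],0,200],[[1,0,1.7],0,200]]' | egrep 'eef|contact'; done; for i in 1 2  ; do python3 -m crank '[[[0.5,0,0.9],0,200],[[0.5,0,0.9],0,200]]' | egrep 'eef|contact'; done
```

```text
eef_pos: [0.4756, 0.0947, 0.1025]
contact_force: [1.4, 2.0, 8.3]
eef_pos: [0.4766, 0.0949, 0.1008]
contact_force: [0.9, 2.3, 7.6]
eef_pos: [0.477, 0.0949, 0.1003]
contact_force: [-1.5, 1.4, 9.6]
eef_pos: [0.4771, 0.0949, 0.1002]
contact_force: [-4.1, 0.6, 16.0]
```

```bash
python3 -m crank '[[[-0.7,0,-1.2],0,200],[[-0.7,0,-1.2],0,130],[[-0.7,0,-1.2],0,130],[[-0.7,0,-1.2],0,130]]' 30; python3 -m crank '[[[0,0,-15],0,130],[[0,0,-50],0,130],[[0,0,-80],0,130],[[-54,191,-80],0,60],[[-54,191,-80],0,40],[[-54,191,-80],0,40],[[-54,191,-80],0,40],[[-54,191,-80],0,40],[[-54,191,-80],0,40]]' 30
python3 - <<'E'
from h import *
c=snap("wrist","w5");print(cap(c,(.449,-.1015),.066))
c=snap("side","s5");P=cloud(c).reshape(-1,3)
n=np.array([-.4966,-.0679,.8653]);u=np.array([.859,.119,.4985])
for p in([.5008,.0355,.0899],[.49225,.0968,.0898]):
    d=P-p;h=d@n;a=d@u;b=d@np.cross(n,u);m=(abs(a)<.03)&(abs(b)<.025)&(h>.015)&(h<.07);print(m.sum(),np.percentile(h[m],[50,90,97]),a[m].mean(),b[m].mean())
E
```

```text
time: 17.5
eef_pos: [0.4744, 0.0946, 0.0972]
tcp_rot: [0.998, 0.067, -0.002, 0.0]
contact_force: [0.1, 0.7, 0.1]
opening: 0.494
finger_force: 0.0
time: 18.4
eef_pos: [0.4472, -0.1024, 0.1777]
tcp_rot: [0.998, 0.065, -0.001, -0.001]
contact_force: [-0.8, 0.2, 0.5]
opening: 0.843
finger_force: 0.0
(array([ 0.4485, -0.1022]), 0.0142, array([ 0.449, -0.102], dtype=float32), np.float64(0.0658), np.int64(937))
101 [0.03890172 0.04296729 0.0439822 ] -0.001514548202126784 0.0058649566626175036
118 [0.04186406 0.04697446 0.04846225] -0.0013664122359924025 0.005509755131343636
```

```bash
python3 -m crank '[[[1,0,50],0,40],[[1,0,100],0,40],[[1,0,138],0,40],[[1,0,138],0,40],[[1,0,138],0,40]]'; python3 -m crank '[[[0,0,0],0,140],[[0,0,0],0,140],[[0,0,0],0,200],[[0,0,0],0,200],[[0,0,0],0,200],[[0,0,0],0,200]]' 30
```

```text
time: 19.0
eef_pos: [0.4492, -0.1003, 0.0406]
tcp_rot: [0.998, 0.068, -0.001, -0.0]
contact_force: [0.8, -0.1, 0.4]
opening: 0.843
finger_force: 0.0
time: 19.6
eef_pos: [0.4507, -0.1021, 0.0426]
tcp_rot: [0.998, 0.067, 0.002, 0.001]
contact_force: [0.0, 2.1, 7.0]
opening: 0.316
finger_force: 29.4
```

```bash
python3 -m crank '[[[0,0,-50],0,200],[[0,0,-100],0,200],[[0,0,-150],0,200],[[25,-256,-150],0,200],[[25,-256,-150],0,200],[[25,-256,-150],0,200],[[25,-256,-150],0,200],[[25,-256,-150],0,200],[[25,-256,-150],0,200],[[25,-256,-150],0,200]]' 30;python3 -m crank '[[[43,4,0],0,200],[[43,4,20],0,200],[[43,4,45],0,200],[[43,4,45],0,200],[[43,4,45],0,200]]' 30
```

```text
time: 20.6
eef_pos: [0.4392, 0.1566, 0.1906]
tcp_rot: [0.998, 0.069, 0.0, 0.0]
contact_force: [0.0, -0.5, -0.3]
opening: 0.317
finger_force: 30.0
time: 21.1
eef_pos: [0.4828, 0.1558, 0.1454]
tcp_rot: [0.998, 0.066, -0.001, 0.0]
contact_force: [-0.1, -0.3, 0.6]
opening: 0.317
finger_force: 30.0
```

```bash
python3 -m crank '[[[0,-3,0],0,200],[[0,-3,8],0,200],[[0,-3,16],0,200],[[0,-3,16],0,200]]';python3 -m crank '[[[0,0,4],0,200],[[0,0,8],0,200],[[0,0,8],0,200]]'
```

```text
time: 21.5
eef_pos: [0.4814, 0.1602, 0.1282]
tcp_rot: [0.998, 0.067, -0.001, 0.0]
contact_force: [0.7, -0.2, 0.2]
opening: 0.315
finger_force: 30.0
time: 21.8
eef_pos: [0.483, 0.1602, 0.1218]
tcp_rot: [0.998, 0.067, 0.001, 0.0]
contact_force: [1.1, -0.3, 0.5]
opening: 0.319
finger_force: 30.2
```

```bash
python3 -m crank '[[[-7,1,0],0,200],[[-13,2,1],0,200],[[-19,2,3],0,200],[[-25,2,5],0,200],[[-25,2,5],0,200]]' 22; python3 -m crank '[[[2,0,3.5],0,200],[[3,0,5.2],0,200],[[3,0,5.2],0,200]]'; python3 - <<'E'
from h import *
c=snap("wrist","w6");cv2.imwrite("pics/w6.png",c["frame"])
E
```

```text
time: 22.3
eef_pos: [0.461, 0.1559, 0.1203]
tcp_rot: [0.998, 0.067, 0.005, -0.001]
contact_force: [2.4, 2.2, 8.6]
opening: 0.316
finger_force: 32.2
time: 22.6
eef_pos: [0.4651, 0.1561, 0.1154]
tcp_rot: [0.998, 0.067, 0.006, -0.001]
contact_force: [4.2, 2.1, 8.6]
opening: 0.315
finger_force: 32.0
```

View pics/w6.png

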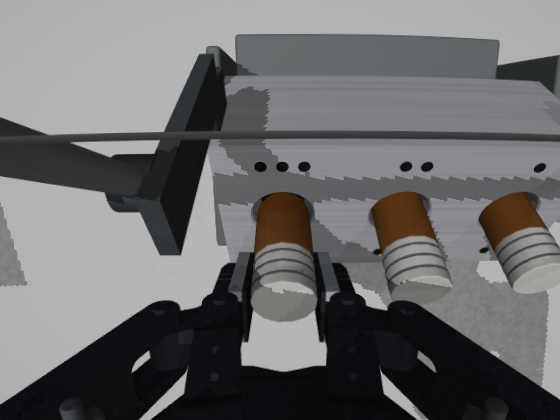

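The short vial is in the three-dot mouth at about (283,205) but tilted a little too little (force 8.6 N). I'll lean it another 5 mm down-slope, then press.

```bash
python3 -m crank '[[[-2,0,0],0,200],[[-4,0,0.5],0,200],[[-5.5,0,1],0,200],[[-5.5,0,1],0,200]]';for i in 1 2 3; do python3 -m crank '[[[1,0,1.7],0,200],[[1,0,1.7],0,200]]' | egrep 'eef|contact'; done
```

```text
time: 23.05
eef_pos: [0.4591, 0.1554, 0.1138]
tcp_rot: [0.998, 0.067, 0.006, -0.001]
contact_force: [4.5, 3.0, 7.3]
opening: 0.316
finger_force: 32.3
eef_pos: [0.4598, 0.1554, 0.1119]
contact_force: [4.6, 1.9, 7.4]
eef_pos: [0.4607, 0.1555, 0.1105]
contact_force: [2.4, 1.9, 8.9]
eef_pos: [0.4617, 0.1557, 0.1089]
contact_force: [2.0, 1.7, 9.2]
```

```bash
for i in 1 2 ; do python3 -m crank '[[[1,0,1.7],0,200],[[1,0,1.7],0,200]]' | egrep 'eef|contact'; done;for i in 1 2 ; do python3 -m crank '[[[0.5,0,0.9],0,200],[[0.5,0,0.9],0,200]]' | egrep 'eef|contact'; done
```

```text
eef_pos: [0.4627, 0.1558, 0.1072]
contact_force: [2.3, 1.3, 9.8]
eef_pos: [0.4637, 0.1559, 0.1056]
contact_force: [1.7, 1.7, 10.2]
eef_pos: [0.4642, 0.156, 0.1048]
contact_force: [2.0, 1.0, 11.6]
eef_pos: [0.4647, 0.1561, 0.1039]
contact_force: [2.1, 1.4, 10.7]
```

```bash
for i in 1 2 3; do python3 -m crank '[[[0.5,0,0.9],0,200],[[0.5,0,0.9],0,200]]' | egrep 'eef|contact'; done
```

```text
eef_pos: [0.4652, 0.1562, 0.1031]
contact_force: [1.1, 1.2, 10.9]
eef_pos: [0.4657, 0.1562, 0.1022]
contact_force: [0.8, 2.2, 11.0]
eef_pos: [0.4658, 0.1563, 0.1021]
contact_force: [-2.1, 0.2, 16.1]
```

```bash
python3 -m crank '[[[0.2,0,0.4],0,200],[[0.2,0,0.4],0,200]]' | egrep 'eef|contact'; python3 -m crank '[[[-0.9,0,-1.6],0,200],[[-0.9,0,-1.6],0,130],[[-0.9,0,-1.6],0,130],[[-0.9,0,-1.6],0,130]]'; python3 -m crank '[[[0,0,-15],0,130],[[0,0,-50],0,130],[[-10,0,-110],0,130],[[-10,0,-110],0,130],[[-10,0,-110],0,130]]' 30
python3 - <<'E'
from h import *
c=snap("side","s7");P=cloud(c).reshape(-1,3)
n=np.array([-.4966,-.0679,.8653]);u=np.array([.859,.119,.4985])
for p in([.5008,.0355,.0899],[.49225,.0968,.0898],[.4837,.1584,.0897]):
    d=P-p;h=d@n;a=d@u;b=d@np.cross(n,u);m=(abs(a)<.03)&(abs(b)<.025)&(h>.015)&(h<.07);print(m.sum(),np.percentile(h[m],[50,90,97]),a[m].mean(),b[m].mean())
p2=np.array([.49225,.0968,.0898]);r=np.cross(n,u);hg=p2+.138*r+.07*u+.0515*n
print("hinge",hg.round(4),"grip shut",(hg-.07*u).round(4))
d=P-hg;a=d@u;h=d@n;b=d@r;m=(abs(b)<.024)&(np.hypot(a,h)>.05)&(np.hypot(a,h)<.09);th=np.arctan2(h[m],-a[m]);print(m.sum(),np.median(th),np.median(P[m],0).round(4))
cv2.imwrite("pics/s7.png",cv2.resize(c["frame"][150:300,230:380],None,fx=4,fy=4,interpolation=cv2.INTER_CUBIC))
E
```

```text
eef_pos: [0.4658, 0.1563, 0.102]
contact_force: [-3.1, -0.2, 19.8]
time: 25.65
eef_pos: [0.4605, 0.1552, 0.0972]
tcp_rot: [0.998, 0.067, -0.002, 0.0]
contact_force: [-0.8, -0.2, -0.3]
opening: 0.491
finger_force: 0.0
time: 26.15
eef_pos: [0.453, 0.1542, 0.2104]
tcp_rot: [0.998, 0.067, 0.002, -0.0]
contact_force: [-0.2, -0.3, 0.4]
opening: 0.487
finger_force: 0.0
100 [0.03992585 0.04396106 0.04511154] -0.00139104247466782 0.006028984670119942
119 [0.04097382 0.04678764 0.04771648] -0.0012525017197072131 0.005496445111573262
120 [0.04093122 0.04483032 0.04599563] -0.0006844904699224798 0.005057357498477662
hinge [0.5079 0.2384 0.1692] grip shut [0.4478 0.23   0.1343]
81 2.344319024716005 [0.5265 0.2416 0.2424]
```

View pics/s7.png

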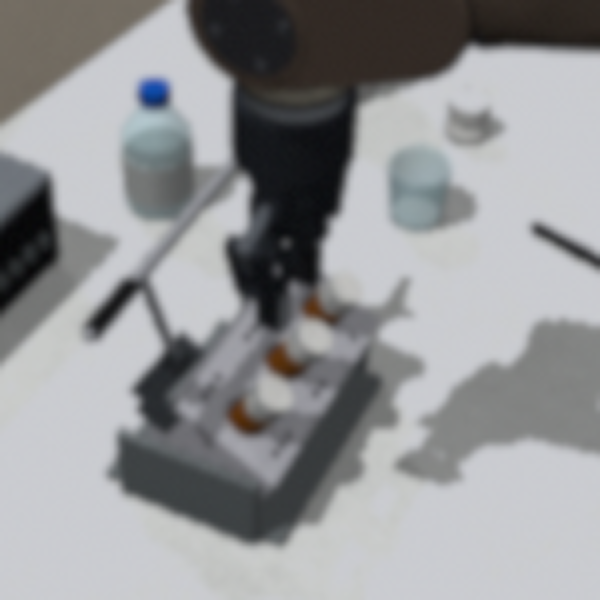

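The side crop shows three white caps in a row at about (275,390), (315,335) and (340,290), all seated at matching height. The sleeve is at about (110,310). Next I turn 90° to grip the sleeve across the bar.

```bash
python3 -m crank '[[[0,0,-45],-8.5,100],[[0,0,-90],-17,60],[[40,-36,-90],-25.5,20],[[83,-76,-90],-34,0],[[83,-76,-90],-42.5,0],[[83,-76,-90],-51,0],[[83,-76,-90],-59.5,0],[[83,-76,-90],-68,0],[[83,-76,-90],-76.5,0],[[83,-76,-90],-85,0]]' 60; python3 -m crank '[[[0,0,0],-5,0],[[0,0,0],-5,0]]'; python3 - <<'E'
from h import *
s=get_state();print(s["qpos"].round(2),R.from_quat(s["tcp_rot"]).as_matrix().round(3)[:, :2])
c=snap("wrist","w8");P=cloud(c).reshape(-1,3)
m=(P[:,2]>.225)&(P[:,2]<.26)&(abs(P[:,0]-.53)<.04)&(P[:,1]>.2)&(P[:,1]<.31);print(m.sum(),np.nanmedian(P[m],0),np.percentile(P[m],[2,98],axis=0) if m.sum() else "")
E
```

```text
time: 27.2
eef_pos: [0.5233, 0.2402, 0.2943]
tcp_rot: [0.688, 0.726, -0.003, -0.002]
contact_force: [0.9, 0.4, 1.0]
opening: 0.999
finger_force: 0.0
time: 27.4
eef_pos: [0.5234, 0.2402, 0.2947]
tcp_rot: [0.658, 0.753, -0.003, -0.002]
contact_force: [-0.3, -0.4, -0.7]
opening: 0.999
finger_force: 0.0
[ 0.25  0.03  1.75 -0.    1.37  0.12] [[-0.133  0.991]
 [ 0.991  0.133]
 [-0.001 -0.006]]
2209 [0.52993851 0.24096888 0.24120718] [[0.52145228 0.2023504  0.23474875]
 [0.53860619 0.27134651 0.24357175]]
```

```bash
python3 -m crank '[[[0,7,30],0,0],[[0,7,60],0,0],[[0,7,76],0,0],[[0,7,76],0,0],[[0,7,76],0,0]]' 60; python3 -m crank '[[[0,0,0],0,255],[[0,0,0],0,255],[[0,0,0],0,255],[[0,0,0],0,255],[[0,0,0],0,255],[[0,0,0],0,255],[[0,0,0],0,255]]' 60
```

```text
time: 27.95
eef_pos: [0.5315, 0.2415, 0.2226]
tcp_rot: [0.658, 0.753, -0.0, -0.0]
contact_force: [0.6, 1.0, 0.0]
opening: 0.999
finger_force: 0.0
time: 28.65
eef_pos: [0.5313, 0.2415, 0.223]
tcp_rot: [0.658, 0.753, -0.0, -0.0]
contact_force: [-1.8, -0.7, 3.6]
opening: 0.135
finger_force: 58.5
```

```bash
python3 -m crank '[[[0,-8,-2],0,255],[[0,-15.5,-3],0,255],[[0,-25,-3],0,255],[[0,-34,-2],0,255],[[0,-43,0],0,255],[[0,-51,3],0,255],[[0,-60,8],0,255],[[0,-66.5,13],0,255],[[0,-66.5,13],0,255]]' 60
```

```text
time: 29.55
eef_pos: [0.4681, 0.2328, 0.2148]
tcp_rot: [0.658, 0.753, 0.004, 0.004]
contact_force: [-2.6, -2.4, 13.1]
opening: 0.134
finger_force: 63.5
```

```bash
python3 -m crank '[[[0,-7,7],0,255],[[0,-12,13.5],0,255],[[0,-17.5,22],0,255],[[0,-21,30],0,255],[[0,-23.5,39],0,255],[[0,-25,47.5],0,255],[[0,-25,57],0,255],[[0,-24,66],0,255],[[0,-21,77],0,255],[[0,-21,77],0,255]]' 60
```

```text
time: 30.55
eef_pos: [0.4414, 0.2291, 0.1302]
tcp_rot: [0.658, 0.753, -0.004, -0.002]
contact_force: [-5.2, -2.0, -2.6]
opening: 0.13
finger_force: 76.5
```

```bash
python3 -m crank '[[[0,1.5,3],0,255],[[0,3,6],0,255],[[0,5,8.5],0,255],[[0,5,8.5],0,255]]' 60 | egrep 'eef|contact'; python3 -m crank '[[[0,0.5,1],0,255],[[0,0.5,1],0,255]]' | egrep 'eef|contact'; python3 -m crank '[[[0,0.5,1],0,255],[[0,0.5,1],0,255]]' | egrep 'eef|contact'
```

```text
eef_pos: [0.4443, 0.2294, 0.1214]
contact_force: [-12.1, -2.0, 2.0]
eef_pos: [0.4446, 0.2295, 0.1208]
contact_force: [-13.3, -3.5, 3.7]
eef_pos: [0.4449, 0.2295, 0.12]
contact_force: [-14.1, -4.0, 5.0]
```

```bash
for i in 1 2 3; do python3 -m crank '[[[0,-1,1.3],0,255],[[0,-1,1.3],0,255]]' | egrep 'eef|contact'; done
```

```text
eef_pos: [0.4452, 0.2296, 0.1195]
contact_force: [-12.5, -2.9, 6.8]
eef_pos: [0.4454, 0.2296, 0.119]
contact_force: [-11.0, -3.5, 7.6]
eef_pos: [0.4457, 0.2296, 0.1186]
contact_force: [-10.4, -4.0, 9.0]
```

```bash
for i in 1 2; do python3 -m crank '[[[0,0,2],0,255],[[0,0,2],0,255]]' | egrep 'eef|contact'; done; cat > bar.py <<'E'
from h import *
import sys
n=np.array([-.4966,-.0679,.8653]);u=np.array([.859,.119,.4985]);r=np.cross(n,u);p2=np.array([.49225,.0968,.0898]);hg=p2+.07*u+.0515*n
for nm in("side","scene"):
    c=snap(nm,nm+sys.argv[1]);P=cloud(c).reshape(-1,3);d=P-hg;a=d@u;h=d@n;b=d@r
    m=(abs(b)<.098)&(abs(a+.07)<.025)&(h>-.006)&(h<.05);print(nm,m.sum(),"top h",np.percentile(h[m],[50,90]).round(4),"a",np.median(a[m]).round(4)) if m.sum() else print(nm,0)
    m=(b>.113)&(b<.165)&(abs(a+.07)<.02)&(h>-.01)&(h<.03)
    if m.sum(): print(nm,"sleeve",m.sum(),np.percentile(h[m],[50,90]).round(4),np.median(a[m]).round(4))
    cv2.imwrite(f"pics/{nm}{sys.argv[1]}.png",c["frame"])
E
python3 bar.py 9
```

```text
eef_pos: [0.4465, 0.2298, 0.1158]
contact_force: [-3.1, -2.6, 2.4]
eef_pos: [0.4475, 0.2299, 0.1141]
contact_force: [-3.7, -2.0, 4.5]
side 126 top h [0.0065 0.0093] a -0.0693
side sleeve 144 [0.0089 0.0202] -0.0681
scene 243 top h [0.0053 0.0083] a -0.0669
scene sleeve 113 [0.0092 0.0236] -0.066
```

```bash
for i in 1 2 3; do python3 -m crank '[[[0,0.6,1.2],0,255],[[0,0.6,1.2],0,255]]' | egrep 'eef|contact'; done
```

```text
eef_pos: [0.4481, 0.23, 0.1131]
contact_force: [-4.4, -3.2, 4.9]
eef_pos: [0.4482, 0.23, 0.1129]
contact_force: [-9.0, -4.8, 11.9]
eef_pos: [0.4482, 0.23, 0.1128]
contact_force: [-14.4, -5.9, 18.7]
```

The bar is at its hard stop: position is frozen while the force climbs. I'll relax, release and check.

```bash
python3 -m crank '[[[0,-1,-2],0,255],[[0,-1,-2],0,255],[[0,-1,-2],0,150],[[0,-1,-2],0,100],[[0,-1,-2],0,80],[[0,-1,-2],0,60],[[0,-1,-2],0,60],[[0,-1,-2],0,60]]'; python3 -m crank '[[[0,0,-20],0,60],[[0,0,-60],0,60],[[0,0,-100],0,60],[[0,0,-140],0,60],[[0,0,-140],0,60],[[100,0,-140],0,60],[[100,0,-140],0,60],[[100,0,-140],0,60]]'; python3 bar.py 10
```

```text
time: 33.85
eef_pos: [0.4485, 0.2304, 0.1125]
tcp_rot: [0.658, 0.753, 0.0, -0.0]
contact_force: [0.0, -0.2, -0.9]
opening: 0.765
finger_force: 0.0
time: 34.65
eef_pos: [0.4337, 0.3334, 0.2519]
tcp_rot: [0.656, 0.754, 0.0, -0.001]
contact_force: [-0.0, -0.1, 0.4]
opening: 0.765
finger_force: 0.0
side 209 top h [0.0052 0.0075] a -0.0689
side sleeve 86 [0.0071 0.0092] -0.0688
scene 243 top h [0.0047 0.0072] a -0.0666
scene sleeve 59 [0.0059 0.0085] -0.066
```

```bash
python3 - <<'E'
from h import *
a=cv2.imread("pics/side10.png")[150:310,230:380];b=cv2.imread("pics/scene10.png")[190:350,170:330]
cv2.imwrite("pics/fin.png",np.hstack([cv2.resize(i,(390,416),interpolation=cv2.INTER_CUBIC) for i in(a,b)]))
E
```

```text
(no output)
```

View pics/fin.png

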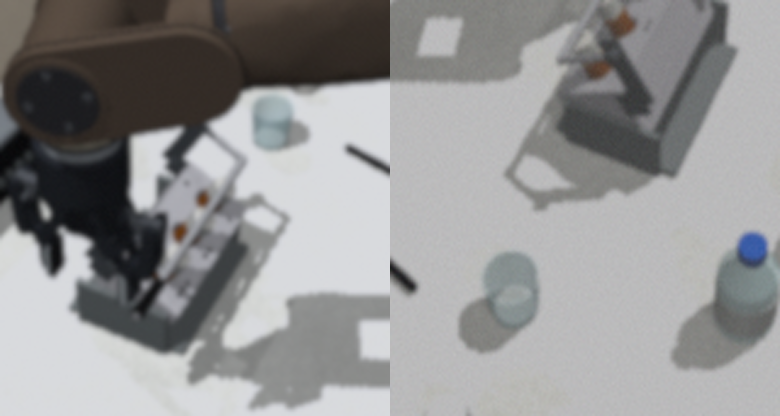

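The picture shows the bar lying shut above the row of caps, with its rod top about 5 mm above the hinge-axis plane, as expected when shut. The vials are seated, the beaker, bottle and pen haven't moved, and the gripper is clear.

```bash
python3 -c "
from plant import ctrl
print(ctrl.sign_off())"
```

```text
the job is handed in; nothing more can be done
None
```

I loaded the three vials in order (tall, middle, short), pressed each until I felt its stop, closed the hold-down bar to its hard stop and let go; the job was handed in at about 35 s, with no result reported back.

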